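Feel for the clear station and seat the torque adapter

ROBOT

A 6-joint arm with a two-finger parallel gripper is mounted at the origin on the work surface. World frame = base frame: x ahead of the robot, y to its left, z up, the work surface at z = 0. Lengths are in m, angles in rad, forces in N, time in s.
With the tool pointing down it reaches from about 0.425 to 0.95 m from the base axis. Payload 3.5 kg.
Tool frame: the origin (TCP) lies at the very end of the fingers, on their centre line; the grasp point (between the pads) lies 19 mm behind it; z points along the fingers, y is the line along which they close (so a half turn about z gives the same grasp; the last joint's range is limited). The gripper opens to 85 mm and grips with 20 to 120 N. Pads are 22 mm wide; open, the fingers measure 114 mm over their backs; the gripper's body (76 mm by 85 mm) begins 54 mm behind the grasp point. The pads swing forward as they close: fully open they stand 13 mm farther back than shut.
Start: joints at [-1.427, 0.286, 1.577, -0, 1.279, -0.15], TCP at [0.195, -0.646, 0.231] pointing down, gripper open.
Joint ranges: [-2.77, 2.77], [-0.9, 2.22], [0.21, 2.48], [-1.53, 4.67], [0.24, 2.81], [-2.84, 2.84]. Speed limits (rad/s): [2.79, 2.79, 3.14, 3.14, 3.14, 3.14].

INTERFACE

Orientations are given as a unit quaternion [x, y, z, w].
In Python, from plant import ctrl, camrig gives the robot as it stands (ctrl), with the cameras (camrig).
- The arm moves only by the shell command python3 inch.py 'ROWS' [FORCE]. ROWS is a JSON list of rows, 1 to 10 of them, each of 7 numbers: dx, dy, dz in m, then a rotation vector rx, ry, rz in rad, then the opening from 0.0 (shut) to 1.0 (fully open); each row is the pose to reach, as a shift and turn from the pose commanded when the command began, along the tool's axes at that moment; what a row does not reach only later rows make up. A row lasts 1/8 s, in which the tool goes at most 0.0625 m and 0.188 rad, less where a joint would pass 70% of its speed; a pose out of reach is approached as far as the arm can. The fingers move at their own pace and stop on an object; FORCE is the grip in N (left out, the last holds). Time passes only in rows, so rows that do not move let the fingers close. It prints the time, the measured TCP pose, the force, the opening and the grip force at its end.
- ctrl.get_state(): the state, without advancing time (a new reading comes with each control period).
- camrig.read_camera(name): name is "side" or "top"; returns a dict with "pixels" (420x560x3 uint8, red, green, blue), "camera_matrix" (3x3 intrinsics, pixels), "dist_coeffs" ([k1, k2, p1, p2, k3] as OpenCV has them; the pictures are not rectified), "xyz" and "orientation" of the camera in the world. Camera axes: x right, y down, z forward; pixel columns grow to the right and rows downward; lengths in m; the calibration is good to about 2 mm. A picture is of the moment at which its call begins. There is no depth.
- ctrl.sign_off(): hands the job in; it is judged then, once.
The state is a dict: "time": time; "qpos": joint angles; "dq": joint speeds; "joint_efforts": joint torques, N m; "eef_pos": TCP position; "tcp_rot": TCP orientation; "contact_force": force on the tool from outside, world axes, zero at the start; "wrist_torque": the same for the moment, N m; "opening": opening from 0.0 (shut) to 1.0 (fully open); "finger_force": force on a finger pad.
Only numpy, scipy, OpenCV 4.12 (cv2) and the standard library are available. Lean on these libraries where they do the work, as an engineer would, in place of code of your own. Each camera call takes 0.05 s, during which the arm holds its last target. There are 200 camera calls.

TASK

Two of the three sloping stations of the blue test rack still have a sheared stub stuck deep inside, out of sight. Take the brass torque adapter from its stand, feel down the stations with its shank to find the clear one, and guide it fully home there, not letting it drop in, with its collar flush on the sloping face; then let go and stand clear. Leave the bin, the shoe horn and the two brackets where they are.

Things in the scene. Friction and masses are not known exactly. Their poses are not given: they have to be found in the camera images.
- adapter: Dull brass torque adapter, 146 mm long, square, upright in its stand. Origin: centre of its foot; z along it to the head, x and y square to its flats. From the foot up: shank 30 x 30 mm to z 88 (lowest 8 mm stepped to 27 and 24 mm); collar 44 x 44 mm, z 88 to 96; head to grip 34 x 34 mm, z 96 to 146. 0.25 to 0.5 kg, hollow shank. Quarter turns about z fit alike.
- adapter_seat (a point): Centre of the underside of the adapter's collar, 88 mm up the adapter's z from its foot; axes as the adapter's. It coincides with a station's point when the adapter is fully home.
- adapter_head (a point): Middle of the part of the head to grip, 126 mm up the adapter's z from its foot (30 mm above the collar's underside, 20 mm below the top); axes as the adapter's. Held here and tilted about the line on which the fingers close, the adapter may swing a few degrees in the grip.
- stand: Fixed wooden stand, 90 x 90 x 40 mm, with a 34 x 34 mm pocket 30 mm deep in which the adapter stands (its foot 10 mm above the table). Origin at the centre of its underside, z up.
- rack: Fixed blue test rack, 150 x 260 mm, 125 mm high: three square stations in a row in a sloping face; bores square to the face, leaning 35 deg from vertical towards rack -x. Two stations (which ones is unknown) hold a stuck stub standing 30 to 45 mm up from the bore floor, so the adapter stops 25 to 41 mm short; one is clear. Origin: under the base; y along the row.
- station_left (a point): Centre of the mouth of the left station, in the plane of the sloping face, at rack y +80 mm. z points straight out of the bore (up and towards rack -x, 35 deg from vertical), y along the row, x up the slope of the face. Bore 34 x 34 mm, sides along x and y, 92 mm deep; it may be clear or hold a stub.
- station_middle (a point): Centre of the mouth of the middle station, in the plane of the sloping face, at rack y 0. z points straight out of the bore (up and towards rack -x, 35 deg from vertical), y along the row, x up the slope of the face. Bore 34 x 34 mm, sides along x and y, 92 mm deep; it may be clear or hold a stub.
- station_right (a point): Centre of the mouth of the right station, in the plane of the sloping face, at rack y -80 mm. z points straight out of the bore (up and towards rack -x, 35 deg from vertical), y along the row, x up the slope of the face. Bore 34 x 34 mm, sides along x and y, 92 mm deep; it may be clear or hold a stub.
- parts_bin: Bystander: closed yellow plastic parts bin with a black snap latch, 210 x 140 x 105 mm, loose, 1.5 kg. Origin at the centre of its underside.
- shoe_horn: Bystander: chipped copper shoe horn lying flat, 150 x 40 mm, 10 mm high, loose. Origin at its middle, on the table; x along it to the wide end.
- bracket_a: Bystander: galvanised hinge bracket, plate 75 x 50 mm with an upright leaf and knuckle at its +x end, 56 mm high, loose. Origin at the centre of its underside.
- bracket_b: Bystander: a second galvanised hinge bracket of the same shape and size, loose. Origin at the centre of its underside.

How it is judged:
By the outcome, as a careful person would: the job done as asked, in the order asked, and still so for the second after the job is handed in, with the robot touching nothing.
It also fails if it takes over 58 s, if anything falls off the work surface, if the arm or the gripper's body presses on something with over 40 N, if the wrist force passes 120 N, or if a joint passes its speed limit or range.

## Working session

There is one attempt and no reset: what is moved stays moved. The work goes in short steps, Python scripts to look and compute and a shell command to move; the robot and the scene stay as the last step left them, time stands still between calls to the robot, and variables do not carry over. Pictures are saved under pics/ and viewed, at most 10 in all, crops included, and the job is handed in when it is done.

```bash
ls; mkdir -p pics
python3 - <<'E'
from plant import ctrl, camrig
import cv2,pickle
for n in("side","top"):
    c=camrig.read_camera(n); cv2.imwrite(f"pics/{n}0.png",c["pixels"][:,:,::-1]); pickle.dump(c,open(f"{n}0.pkl","wb"))
    print(n,c["camera_matrix"],c["dist_coeffs"],c["xyz"],c["orientation"])
s=ctrl.get_state();print(s)
E
```

```text
inch.py
pics
plant.py
side [[480.75434133   0.         281.74689385]
 [  0.         480.75434133 207.25589861]
 [  0.           0.           1.        ]] [-0.08126762  0.          0.          0.          0.        ] [-0.39799405  1.00434639  1.03405032] [-0.31844367  0.82113376 -0.43863078  0.17870653]
top [[508.10164832   0.         277.23825997]
 [  0.         508.10164832 212.20313935]
 [  0.           0.           1.        ]] [-0.14729329  0.          0.          0.          0.        ] [0.40097684 0.01359476 1.48413066] [ 0.71356774 -0.69795508  0.04742641 -0.0378222 ]
{'time': 0.1, 'qpos': array([-1.42696687e+00,  2.87104487e-01,  1.57802446e+00,  2.20117391e-06,
        1.27863245e+00, -1.49995046e-01]), 'dq': array([ 7.07729379e-05, -1.67958717e-03, -4.40562643e-03,  3.80034377e-05,
       -2.31920128e-03, -1.91609007e-04]), 'joint_efforts': array([ 2.34166500e-04, -4.07297087e+01, -2.93699008e+01, -1.24732637e-04,
        3.43014894e-03,  5.31409476e-07]), 'eef_pos': array([ 0.19543534, -0.64546287,  0.23007057]), 'tcp_rot': array([ 9.89227256e-01,  1.46383946e-01,  4.39648516e-06, -1.08436205e-03]), 'contact_force': array([ 0.26568611, -0.06867528, -0.84390238]), 'wrist_torque': array([-0.02701621,  0.00671401, -0.00889938]), 'finger_force': 0.0, 'opening': 0.9978960682694625}
```

View pics/side0.png

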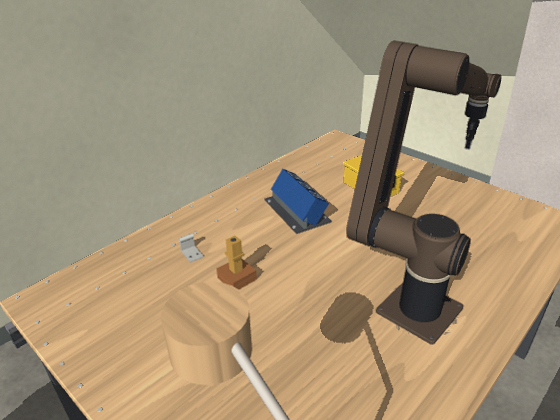

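View pics/top0.png

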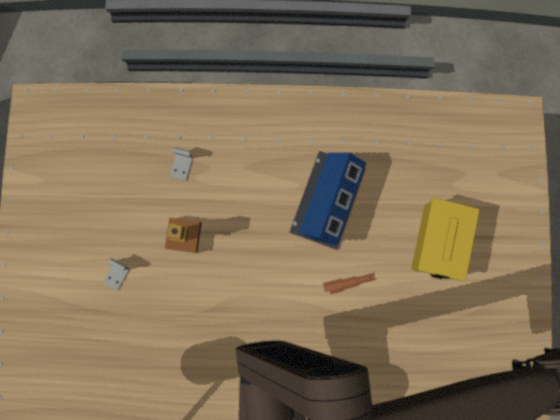

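The side view shows the adapter in its stand at about (235,255), the rack back at (298,198) and a bracket at (190,247). In the top view the adapter is at (176,232), the station mouths at (353,173), (344,199) and (334,226), and the bin at (446,240). Next I'll make enlarged crops.

```bash
cat > h.py <<'E'
import cv2,pickle,numpy as np
from scipy.spatial.transform import Rotation as R
def cam(n,live=None):
    return pickle.load(open(f"{n}0.pkl","rb"))
def ray(c,p):
    u=cv2.undistortPoints(np.array(p,float).reshape(-1,1,2),c["camera_matrix"],c["dist_coeffs"])[:,0]
    d=np.c_[u,np.ones(len(u))]@R.from_quat(c["orientation"]).as_matrix().T
    return np.array(c["xyz"]),d/np.linalg.norm(d,axis=1)[:,None]
def plane(c,p,z):
    o,d=ray(c,p); return o+d*((z-o[2])/d[:,2])[:,None]
def tri(c1,p1,c2,p2):
    o1,d1=ray(c1,p1);o2,d2=ray(c2,p2);out=[]
    for a,b in zip(d1,d2):
        t=np.linalg.lstsq(np.c_[a,-b],o2-o1,rcond=None)[0]
        q1,q2=o1+a*t[0],o2+b*t[1]; out.append(np.r_[(q1+q2)/2,np.linalg.norm(q1-q2)])
    return np.array(out)
def proj(c,X):
    Rm=R.from_quat(c["orientation"]).as_matrix().T
    return cv2.projectPoints(np.array(X,float).reshape(-1,3),cv2.Rodrigues(Rm)[0],-Rm@np.array(c["xyz"]),c["camera_matrix"],c["dist_coeffs"])[0][:,0]
E
python3 - <<'E'
from h import *
def crop(n,x,y,w,h,s):
    im=cam(n)["pixels"][y:y+h,x:x+w,::-1]
    im=cv2.resize(im,None,fx=s,fy=s,interpolation=cv2.INTER_CUBIC)
    for i in range(0,w,10): cv2.line(im,(i*s,0),(i*s,3 if i%50 else 3),(255,255,255),1)
    for i in range(0,h,10): cv2.line(im,(0,i*s),(3,i*s),(255,255,255),1)
    return im
a=crop("top",285,145,90,110,5) #450x550
b=crop("top",160,210,50,50,5)  #250
d=crop("side",210,230,50,60,5) #250x300
o=np.zeros((550,700,3),np.uint8);o[:,:450]=a;o[:250,450:]=b;o[250:,450:]=d
cv2.imwrite("pics/z1.png",o)
cv2.imwrite("pics/z2.png",crop("side",260,165,75,70,8))
E
```

```text
(no output)
```

View pics/z1.png

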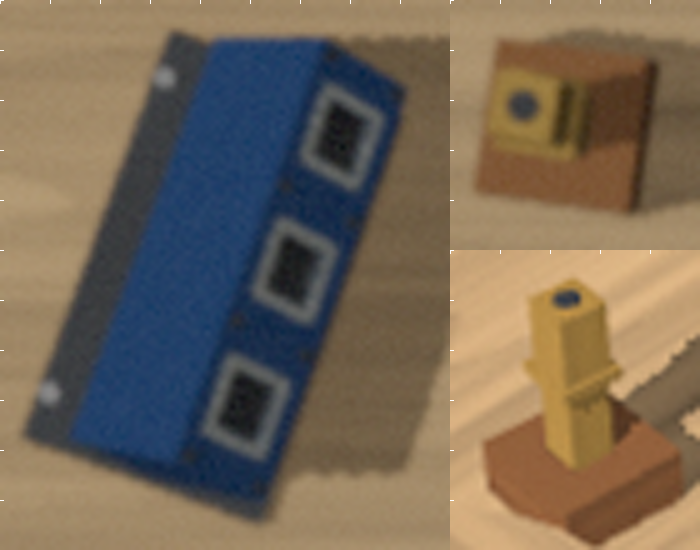

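View pics/z2.png

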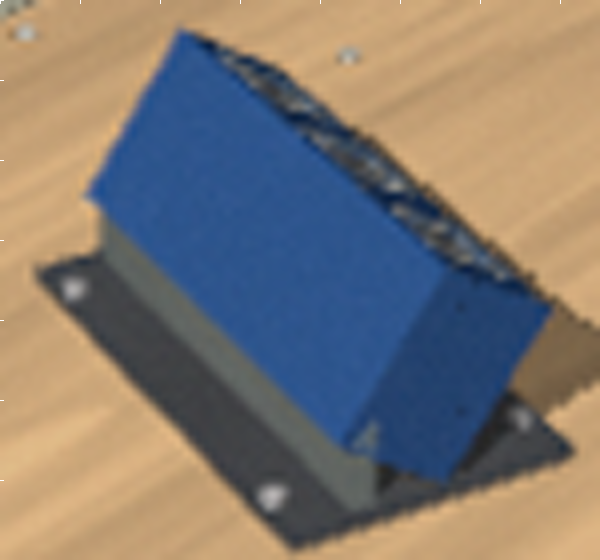

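The crops show the three grey bezels: middle at about (343,199), far at (353,172) and near at (334,226). The adapter's dark top hole is at (174.2,230.8) in the top view and (233,239.2) in the side view. The rack ridge ends are at (351,153) and (321,238) in the top view, and at (282,168.5) and (315.5,198) in the side view.

Run:
```python
from h import *
T,S=cam("top"),cam("side")
def comps(c,x,y,w,h,f,mn=10):
    im=c["pixels"][y:y+h,x:x+w]; im=cv2.resize(im,None,fx=8,fy=8,interpolation=cv2.INTER_CUBIC)
    hsv=cv2.cvtColor(im,cv2.COLOR_RGB2HSV).astype(int); m=f(hsv,im.astype(int)).astype(np.uint8)
    out=[]
    for k in cv2.findContours(m,cv2.RETR_EXTERNAL,cv2.CHAIN_APPROX_NONE)[0]:
        if cv2.contourArea(k)/64<mn: continue
        r=cv2.minAreaRect(k); M=cv2.moments(k); sc=lambda q:(np.array(q)+.5)/8-.5+[x,y]
        out.append((sc((M["m10"]/M["m00"],M["m01"]/M["m00"])),sc(cv2.boxPoints(r)),cv2.contourArea(k)/64))
    return out
# bezels: low saturation & bright within rack
bz=comps(T,318,158,52,85,lambda h,i:(h[...,1]<90)&(h[...,2]>75)&(i[...,2]>=i[...,0]-8),40)
for b in bz: print("bezel",b[0].round(2),b[2],b[1].mean(0).round(2),b[1].round(1).tolist())
for n,c,a in(("top",T,(166,222,18,18)),("side",S,(225,232,18,14))):
    for b in comps(c,*a,lambda h,i:(i[...,2]>=i[...,0]),2): print("hole",n,b[0].round(2),b[2])
for b in comps(T,160,212,45,46,lambda h,i:(i[...,0]-i[...,2]>35)&(h[...,0]>18)|((i[...,2]>=i[...,0])&(h[...,2]<95)),20): print("brass",b[0].round(2),b[2],b[1].round(1).tolist())
im=T["pixels"]; print([im[p].tolist() for p in((226,170),(231,170),(231,182),(238,185),(245,195),(215,172),(231,174))])
# rack corners
p5=lambda X,Y:((X+.5)/5-.5+285,(Y+.5)/5-.5+145); p8=lambda X,Y:((X+.5)/8-.5+260,(Y+.5)/8-.5+165)
print(tri(T,[p5(330,40),p5(180,465),p5(265,512),p5(165,32),p5(25,435)],S,[p8(180,30),p8(448,265),p8(552,308),p8(35,268),p8(293,550)]).round(4))
print(tri(T,[(174.2,230.8)],S,[(233,239.2)]))
# stand top corners: top & side
q=lambda X,Y:((X-450+.5)/5-.5+160,(Y+.5)/5-.5+210); g=lambda X,Y:((X-450+.5)/5-.5+210,(Y-250+.5)/5-.5+230)
print(tri(T,[q(475,190),q(632,212),q(655,60)],S,[g(484,443),g(567,515),g(682,460)]).round(4))
```

```text
bezel [333.74 225.88] 262.46875 [333.72 225.81] [[323.2, 232.1], [329.9, 214.2], [344.2, 219.5], [337.5, 237.4]]
bezel [343.43 198.7 ] 255.5546875 [343.47 198.57] [[333.3, 205.6], [339.5, 186.9], [353.6, 191.6], [347.4, 210.3]]
bezel [352.82 171.97] 249.609375 [352.78 171.94] [[342.5, 178.6], [349.1, 160.2], [363.1, 165.3], [356.5, 183.6]]
hole top [174.28 230.62] 6.9765625
hole side [233.13 239.28] 6.015625
brass [177.15 232.32] 261.4296875 [[166.5, 238.5], [169.2, 223.0], [188.1, 226.3], [185.4, 241.8]]
[[151, 121, 66], [146, 119, 64], [67, 50, 18], [84, 65, 33], [117, 79, 47], [171, 146, 110], [60, 61, 64]]
[[ 7.364e-01 -2.021e-01  1.227e-01  3.000e-04]
 [ 4.999e-01 -1.212e-01  1.240e-01  2.000e-04]
 [ 4.784e-01 -1.718e-01  8.600e-02  1.700e-03]
 [ 7.647e-01 -1.219e-01  1.090e-02  3.500e-03]
 [ 5.237e-01 -4.310e-02 -1.000e-03  2.800e-03]]
[[0.5056238  0.26605548 0.15703055 0.00262479]]
[[ 0.4832  0.3238  0.0883  0.0517]
 [ 0.483   0.2562 -0.0147  0.067 ]
 [ 0.5253  0.2021 -0.0186  0.0632]]
```

```bash
cat >> h.py <<'E'
def rackfit():
    T=cam("top")
    A=np.array([.7364,-.2021,.1235]);B=np.array([.4999,-.1212,.1235])
    mid=(A+B)/2
    px=[(333.73,225.85),(343.45,198.64),(352.8,171.96)]
    u=(B-A)/np.linalg.norm(B-A)      # rack y (to the near end)
    for _ in range(3):
        rx=np.cross(u,[0,0,1]); 
        if rx[1]<0: rx=-rx
        n=np.array([0,0,1])*np.cos(np.radians(35))-rx*np.sin(np.radians(35))
        o,d=ray(T,px); P=o+d*(((mid-o)@n)/(d@n))[:,None]
        u=P[0]-P[2]; u[2]=0; u/=np.linalg.norm(u)
    return P,u,rx,n
E
python3 - <<'E'
from h import *
T,S=cam("top"),cam("side")
P,u,rx,n=rackfit()
print(P.round(4),u,rx,n,"spacing",np.linalg.norm(np.diff(P,axis=0),axis=1),"yaw rx",np.degrees(np.arctan2(rx[1],rx[0])))
print(np.degrees(np.arccos((P[1]-P[1])@n+1)))
print("side px of stations",proj(S,P).round(1))
print("hole",tri(T,[(174.28,230.62)],S,[(233.13,239.28)]).round(4))
q=lambda X,Y:((X-450+.5)/5-.5+160,(Y+.5)/5-.5+210)
C=plane(T,[q(475,190),q(632,212),q(655,60),q(500,40)],.04)
print("stand",C.round(4),C.mean(0)); e=np.diff(np.vstack([C,C[:1]]),axis=0); print(np.linalg.norm(e,axis=1),np.degrees(np.arctan2(e[:,1],e[:,0])))
b=plane(T,[[166.5,238.5],[169.2,223.0],[188.1,226.3]],.15)
e=np.diff(b,axis=0);print(np.degrees(np.arctan2(e[:,1],e[:,0])))
# side: head top corners
g=lambda X,Y:((X-450+.5)/5-.5+210,(Y-250+.5)/5-.5+230)
b=plane(S,[g(529,297),g(572,278),g(606,292),g(562,316)],.156);e=np.diff(b,axis=0);print(b.mean(0),np.linalg.norm(e,axis=1),np.degrees(np.arctan2(e[:,1],e[:,0])))
t=plane(T,[q(492,68),q(557,76),q(549,147),q(489,140)],.156);e=np.diff(t,axis=0);print(t.mean(0),np.linalg.norm(e,axis=1),np.degrees(np.arctan2(e[:,1],e[:,0])))
E
```

```text
[[ 0.5342 -0.1585  0.1064]
 [ 0.61   -0.1849  0.1063]
 [ 0.6855 -0.2107  0.1064]] [-0.9453316   0.32611066  0.        ] [ 0.32609981  0.94533534 -0.        ] [-0.18704317 -0.54222208  0.81915204] spacing [0.08026562 0.07982894] yaw rx 70.96778005430691
0.0
side px of stations [[314.7 194.3]
 [303.6 184.5]
 [293.2 175.4]]
hole [[0.5059 0.2657 0.1565 0.0033]]
stand [[0.4672 0.3149 0.04  ]
 [0.457  0.2243 0.04  ]
 [0.5441 0.2144 0.04  ]
 [0.5535 0.3043 0.04  ]] [0.50546246 0.26449209 0.04      ]
[0.09119551 0.08770391 0.090414   0.0870328 ] [-96.39881934  -6.48526113  84.02946129 172.9979116 ]
[ -7.41779911 -98.45306645]
[0.5070963  0.26281256 0.156     ] [0.03087472 0.02623378 0.0339912 ] [ -99.78301985 -170.79792991   86.17093829]
[0.50576204 0.2678206  0.156     ] [0.03491107 0.03760925 0.03209694] [-95.58617717 175.93484807  84.86580153]
```

```bash
python3 inch.py '[[0.05,-0.025,-0.015,0,0,0,1],[0.1,-0.05,-0.03,0,0,0,1],[0.15,-0.075,-0.05,0,0,0,1],[0.2,-0.1,-0.065,0,0,0,1]]'
python3 -c "
from plant import ctrl, camrig;s=ctrl.get_state();print(s['qpos'].tolist(),s['eef_pos'].tolist(),s['tcp_rot'].tolist())"
python3 inch.py '[[0.05,-0.025,-0.015,0,0,0,1],[0.1,-0.05,-0.03,0,0,-0.1,1],[0.15,-0.075,-0.05,0,0.1,-0.1,1],[0.2,-0.1,-0.065,0.15,0.2,-0.1,1],[0.24,-0.127,-0.065,0.3,0.3,-0.1,1],[0.24,-0.127,-0.065,0.3,0.3,-0.1,1]]'
python3 -c "
from plant import ctrl, camrig;s=ctrl.get_state();print(s['qpos'].tolist(),s['eef_pos'].tolist(),s['tcp_rot'].tolist())"
```

```text
time: 0.6
eef_pos: [0.359, -0.491, 0.2967]
tcp_rot: [0.989, 0.146, 0.0, -0.0]
contact_force: [0.1, -0.7, -0.1]
opening: 1.001
finger_force: 0.0
[-1.1061853526973442, 0.09751677684072357, 1.6755364045744496, 0.00015113576555784834, 1.3685274402689782, 0.17115697605478533] [0.35900440909598547, -0.4910150150582455, 0.2967110331821345] [0.9892571086726913, 0.14618607123902205, 7.219887160259662e-05, -1.7423251783386945e-05]
time: 1.35
eef_pos: [0.5513, -0.3006, 0.359]
tcp_rot: [0.958, 0.192, 0.124, -0.17]
contact_force: [-0.5, -0.4, 0.2]
opening: 0.994
finger_force: 0.0
[-0.8169138888894205, 0.1579097446101686, 1.5376246322170364, 0.3921704593952753, 1.6113027833355633, 0.3410112317062582] [0.5512533499582786, -0.3006409218549115, 0.3589807257612685] [0.9584179553944318, 0.19232987560046103, 0.12407670399791944, -0.17043829749818795]
```

```bash
cat > kin.py <<'E'
import numpy as np
from scipy.spatial.transform import Rotation as R
from scipy.optimize import least_squares
D=[([-1.42696687,.287104487,1.57802446,0,1.27863245,-.14999],[.19543534,-.64546287,.23007057],[.989227256,.146383946,4e-6,-.001084]),
([-1.1061853,.0975168,1.6755364,.00015,1.3685274,.171157],[.3590044,-.491015,.296711],[.989257,.146186,.0000722,-.0000174]),
([-.8169139,.1579097,1.5376246,.3921705,1.6113028,.3410113],[.5512533,-.3006409,.3589808],[.958418,.1923299,.1240767,-.1704383])]
def fk(q,p,s=1):
    h,a0,a2,e,d4,d6=p
    r1=R.from_euler('z',q[0]);r2=r1*R.from_euler('y',q[1]);r3=r2*R.from_euler('y',q[2])
    r5=r3*R.from_euler('z',s*q[3])*R.from_euler('y',q[4]);r6=r5*R.from_euler('z',q[5]+np.pi/2)
    return np.array([0,0,h])+r1.apply([a0,0,0])+r2.apply([0,0,a2])+r3.apply([e,0,d4])+r6.apply([0,0,d6]),r6
def fitp(s=1):
    f=lambda p:np.concatenate([fk(q,p,s)[0]-x for q,x,_ in D])
    r=least_squares(f,[.3,0,.45,0,.4,.25]); return r.x,r.fun
LO=np.array([-2.77,-.9,.21,-1.53,.24,-2.84]);HI=np.array([2.77,2.22,2.48,4.67,2.81,2.84])
def ik(x,Rt,p,q0,s=1):
    f=lambda q:np.r_[(fk(q,p,s)[0]-x)*5,(fk(q,p,s)[1].inv()*Rt).as_rotvec()]
    r=least_squares(f,np.clip(q0,LO+.01,HI-.01),bounds=(LO,HI)); return r.x,np.linalg.norm(r.fun)
E
python3 - <<'E'
from kin import *
for s in(1,-1):
    p,f=fitp(s); print(s,p.round(4),abs(f).max(),[(fk(q,p,s)[1].inv()*R.from_quat(r)).magnitude().round(4) for q,_,r in D])
E
```

```text
Traceback (most recent call last):
AttributeError: 'float' object has no attribute 'round'
```

```bash
cat > t.py <<'E'
from kin import *
from h import rackfit
for s in(1,-1):
    p,f=fitp(s); print(s,p.round(4),abs(f).max(),[round(float((fk(q,p,s)[1].inv()*R.from_quat(r)).magnitude()),4) for q,_,r in D])
s=1 if abs(fitp(1)[1]).max()<abs(fitp(-1)[1]).max() else -1
p=fitp(s)[0]
P,u,rx,n=rackfit(); sx=np.cross(u,n); sx*=np.sign(sx@rx)
rng=np.random.default_rng(0)
def best(x,Rt):
    sols=[]
    for _ in range(25):
        q,e=ik(x,Rt,p,rng.uniform([-1,-.5,.5,-1.5,.5,-2.5],[1,1.5,2.2,2,2.5,2.5]),s)
        if e<1e-3 and not any(np.allclose(q,o,atol=.02) for o in sols): sols.append(q)
    return sols
for name,ty in(("y=+sx",sx),("y=-sx",-sx),("y=+u",u),("y=-u",-u)):
    z=-n; Rt=R.from_matrix(np.c_[np.cross(ty,z),ty,z])
    for i in range(3):
        for h in(.019,.15): print(name,i,h,[q.round(2).tolist() for q in best(P[i]+h*n,Rt)])
for yw in(83.7,-96.3,-6.3,173.7):
    a=np.radians(yw); ty=np.array([np.cos(a),np.sin(a),0]);z=np.array([0,0,-1.])
    print(yw,[q.round(2).tolist() for q in best(np.array([.5057,.265,.117]),R.from_matrix(np.c_[np.cross(ty,z),ty,z]))])
E
python3 t.py
```

```text
1 [0.6834 0.1444 0.6412 0.4303 0.4884 0.5119] 0.09977252610110761 [0.0, 0.0, 0.0]
-1 [-1.0386 -0.4168 -0.1291 -1.1618  0.8154 -0.5086] 0.10010728156549525 [0.0, 0.0003, 0.7843]
y=+sx 0 0.019 [[-0.8, 0.67, 1.63, 0.58, 1.22, -2.35]]
y=+sx 0 0.15 [[-0.9, 0.46, 1.6, 0.51, 1.46, -2.29]]
y=+sx 1 0.019 [[-0.75, 0.69, 1.51, 0.58, 1.27, -2.26]]
y=+sx 1 0.15 [[-0.84, 0.52, 1.48, 0.53, 1.49, -2.22]]
y=+sx 2 0.019 [[-0.7, 0.73, 1.38, 0.58, 1.33, -2.17]]
y=+sx 2 0.15 [[-0.79, 0.57, 1.35, 0.54, 1.52, -2.14]]
y=-sx 0 0.019 [[-0.8, 0.67, 1.63, 0.58, 1.22, 0.8]]
y=-sx 0 0.15 [[-0.9, 0.46, 1.6, 0.51, 1.46, 0.85]]
y=-sx 1 0.019 [[-0.75, 0.69, 1.51, 0.58, 1.27, 0.89]]
y=-sx 1 0.15 [[-0.84, 0.52, 1.48, 0.53, 1.49, 0.93]]
y=-sx 2 0.019 [[-0.7, 0.73, 1.38, 0.58, 1.33, 0.97]]
y=-sx 2 0.15 [[-0.79, 0.57, 1.35, 0.54, 1.52, 1.0]]
y=+u 0 0.019 [[-0.8, 0.67, 1.63, 0.58, 1.22, 2.37]]
y=+u 0 0.15 [[-0.9, 0.46, 1.6, 0.51, 1.46, 2.42]]
y=+u 1 0.019 [[-0.75, 0.69, 1.51, 0.58, 1.27, 2.46]]
y=+u 1 0.15 [[-0.84, 0.52, 1.48, 0.53, 1.49, 2.5]]
y=+u 2 0.019 [[-0.7, 0.73, 1.38, 0.58, 1.33, 2.54]]
y=+u 2 0.15 [[-0.79, 0.57, 1.35, 0.54, 1.52, 2.57]]
y=-u 0 0.019 [[-0.8, 0.67, 1.63, 0.58, 1.22, -0.77]]
y=-u 0 0.15 [[-0.9, 0.46, 1.6, 0.51, 1.46, -0.72]]
y=-u 1 0.019 [[-0.75, 0.69, 1.51, 0.58, 1.27, -0.68]]
y=-u 1 0.15 [[-0.84, 0.52, 1.48, 0.53, 1.49, -0.65]]
y=-u 2 0.019 [[-0.7, 0.73, 1.38, 0.58, 1.33, -0.6]]
y=-u 2 0.15 [[-0.79, 0.57, 1.35, 0.54, 1.52, -0.57]]
83.7 [[0.48, 0.45, 1.74, -0.0, 0.96, -0.98]]
-96.3 [[0.48, 0.45, 1.74, -0.0, 0.96, 2.16]]
-6.3 [[0.48, 0.45, 1.74, -0.0, 0.96, 0.59]]
173.7 [[0.48, 0.45, 1.74, 0.0, 0.96, -2.55]]
```

```bash
sed -i 's/h,a0,a2,e,d4,d6=p/h,a0,a2,e,d4,d6,b=p/; s/r1.apply(\[a0,0,0\])/r1.apply([a0,b,0])/; s/\.4,\.25\]/.4,.25,.1]/' kin.py; python3 t.py | grep -E "^(1 |y=-s|83|-96)"
cat > delta.py <<'E'
# tool-axis shift+turn from the current commanded(~measured) pose to target
import numpy as np
from plant import ctrl, camrig
from scipy.spatial.transform import Rotation as R
def delta(x,Rt):
    s=ctrl.get_state(); Rc=R.from_quat(s["tcp_rot"])
    return Rc.inv().apply(np.array(x)-s["eef_pos"]).round(4).tolist(),(Rc.inv()*Rt).as_rotvec().round(4).tolist()
def rot(ty,z):
    ty=np.array(ty,float);z=np.array(z,float);return R.from_matrix(np.c_[np.cross(ty,z),ty,z])
def down(deg):
    a=np.radians(deg); return rot([np.cos(a),np.sin(a),0],[0,0,-1])
E
python3 -c "
from delta import *
print(delta([.5057,.265,.25],down(-96.3)))"
```

```text
1 [ 0.2403 -0.      0.443   0.0206  0.5725  0.2493  0.1009] 1.4151863697575706e-07 [0.0, 0.0, 0.0]
y=-sx 0 0.019 [[-0.74, 0.24, 1.94, 0.58, 1.28, 0.9]]
y=-sx 0 0.15 [[-0.86, 0.15, 1.83, 0.52, 1.51, 0.92]]
y=-sx 1 0.019 [[-0.69, 0.39, 1.74, 0.59, 1.3, 0.96]]
y=-sx 1 0.15 [[-0.79, 0.31, 1.63, 0.54, 1.51, 0.99]]
y=-sx 2 0.019 [[-0.65, 0.54, 1.53, 0.6, 1.33, 1.03]]
y=-sx 2 0.15 [[-0.75, 0.47, 1.42, 0.55, 1.53, 1.05]]
83.7 [[0.31, 0.18, 1.92, -0.0, 1.04, -1.16]]
-96.3 [[0.31, 0.18, 1.92, -0.0, 1.04, 1.99]]
([0.1108, -0.4792, 0.3032], [-0.3605, -0.2332, 0.4983])
```

```bash
python3 inch.py '[[0.011,-0.048,0.03,-0.036,-0.023,0.05,1],[0.022,-0.096,0.06,-0.072,-0.047,0.1,1],[0.033,-0.144,0.09,-0.108,-0.07,0.15,1],[0.044,-0.192,0.12,-0.144,-0.093,0.2,1],[0.055,-0.24,0.15,-0.18,-0.117,0.25,1],[0.066,-0.288,0.18,-0.216,-0.14,0.3,1],[0.077,-0.335,0.21,-0.252,-0.163,0.35,1],[0.089,-0.383,0.24,-0.288,-0.187,0.4,1],[0.1,-0.431,0.27,-0.324,-0.21,0.45,1],[0.111,-0.479,0.303,-0.36,-0.233,0.498,1]]' 40
python3 inch.py '[[0,0,0,0,0,0,1]]'
python3 - <<'E'
from delta import *
from h import *
print(delta([.5057,.265,.118],down(-96.3)))
c=camrig.read_camera("side"); cv2.imwrite("pics/s1.png",cv2.resize(c["pixels"][150:300,150:350,::-1],None,fx=4,fy=4))
E
```

```text
time: 2.6
eef_pos: [0.5068, 0.2647, 0.2515]
tcp_rot: [0.998, -0.056, 0.003, 0.002]
contact_force: [-0.2, 0.0, 0.4]
opening: 1.003
finger_force: 0.0
time: 2.72
eef_pos: [0.5053, 0.2665, 0.2493]
tcp_rot: [0.999, -0.053, 0.001, 0.002]
contact_force: [0.5, -1.0, -0.7]
opening: 1.001
finger_force: 0.0
([0.0003, 0.0009, 0.1313], [0.0038, -0.0015, 0.0048])
```

View pics/s1.png

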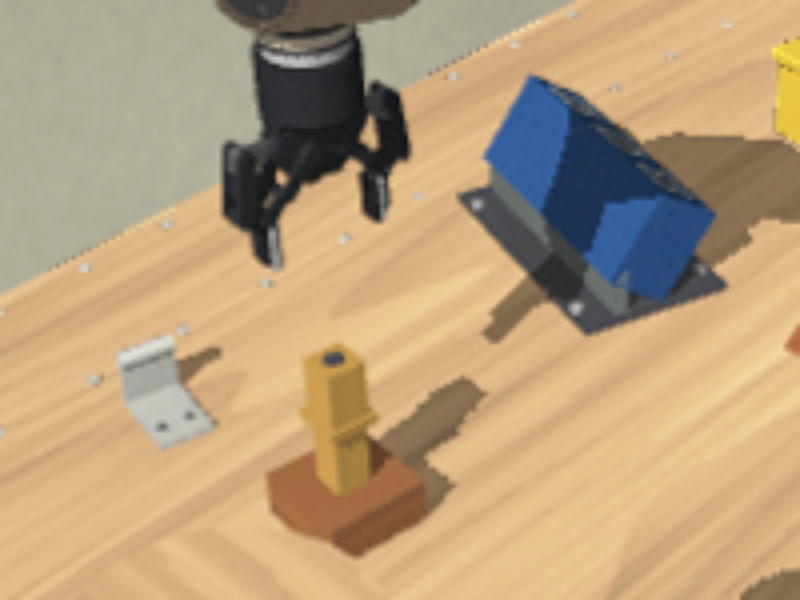

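The gripper stands above the adapter, which reads at about (235,240) in the full frame, with its fingers spread along the flats as wanted. I'll descend and grip.

```bash
python3 inch.py '[[0,0.001,0.05,0,0,0.004,1],[0,0.001,0.1,0,0,0.004,1],[0,0.001,0.134,0,0,0.004,1],[0,0.001,0.134,0,0,0.004,1],[0,0.001,0.134,0,0,0.004,0],[0,0.001,0.134,0,0,0.004,0],[0,0.001,0.134,0,0,0.004,0],[0,0.001,0.134,0,0,0.004,0],[0,0.001,0.134,0,0,0.004,0],[0,0.001,0.134,0,0,0.004,0]]' 80
python3 inch.py '[[0,0,0,0,0,0,0],[0,0,0,0,0,0,0]]'
```

```text
time: 4.03
eef_pos: [0.5087, 0.2635, 0.1195]
tcp_rot: [0.998, -0.057, 0.004, -0.0]
contact_force: [-0.8, 1.3, 6.5]
opening: 0.389
finger_force: 80.3
time: 4.28
eef_pos: [0.5088, 0.2636, 0.1195]
tcp_rot: [0.998, -0.057, 0.004, -0.0]
contact_force: [1.3, 0.9, 6.5]
opening: 0.39
finger_force: 80.3
```

```bash
python3 inch.py '[[0,0,-0.03,0,0,0,0],[0,0,-0.07,0,0,0,0],[0,0,-0.12,0,0,0,0],[0,0,-0.17,0,0,0,0],[0,0,-0.2,0,0,0,0],[0,0,-0.2,0,0,0,0],[0,0,-0.2,0,0,0,0]]'
python3 - <<'E'
from delta import *
from h import *
s=ctrl.get_state();print(s)
ims=[]
Rc=R.from_quat(s["tcp_rot"])
for n,w in(("side",(180,120,130,150)),("top",(120,180,130,150))):
    c=camrig.read_camera(n); pickle.dump(c,open(n+"1.pkl","wb"))
    foot=s["eef_pos"]+Rc.apply([0,0,.1095]); print(n,proj(c,[foot,s["eef_pos"]]))
    x,y,a,b=w; ims.append(cv2.resize(c["pixels"][y:y+b,x:x+a,::-1],None,fx=3,fy=3,interpolation=cv2.INTER_CUBIC))
cv2.imwrite("pics/l1.png",np.hstack(ims))
P,u,rx,n=rackfit(); sx=np.cross(u,n); sx*=np.sign(sx@rx)
Rt=rot(-sx,-n)
for i in range(3): print(i,delta(P[i]+(.0215+.12)*n,Rt))
E
```

```text
time: 5.15
eef_pos: [0.5054, 0.2626, 0.3142]
tcp_rot: [0.998, -0.057, -0.001, 0.002]
contact_force: [-1.3, -0.8, -3.7]
opening: 0.388
finger_force: 80.4
{'time': 5.15, 'qpos': array([ 0.30241022,  0.00234754,  1.74319536, -0.00301829,  1.39831916,
        1.98875905]), 'dq': array([-0.00090314,  0.01359536,  0.01649718,  0.00326562,  0.00174388,
        0.00204809]), 'joint_efforts': array([ 3.62485496e-02, -3.33299482e+01, -3.31480014e+01, -2.53628838e-03,
       -9.54179617e-03, -2.21276224e-05]), 'eef_pos': array([0.50540206, 0.26259468, 0.31418021]), 'tcp_rot': array([ 9.98344690e-01, -5.74837531e-02, -5.37986696e-04,  1.79099809e-03]), 'contact_force': array([-1.31108838, -0.79988796, -3.69130141]), 'wrist_torque': array([0.05605353, 0.00812794, 0.02486173]), 'finger_force': 80.36072373390198, 'opening': 0.3876907244021326}
side [[232.46671554 225.7986055 ]
 [229.60972403 194.50399033]]
top [[172.54985542 229.79040044]
 [163.49534737 225.67091823]]
0 ([0.0597, 0.4939, 0.0932], [0.6125, 0.0676, 0.2099])
1 ([0.138, 0.5113, 0.0933], [0.6125, 0.0676, 0.2099])
2 ([0.216, 0.5284, 0.0931], [0.6125, 0.0676, 0.2099])
```

View pics/l1.png

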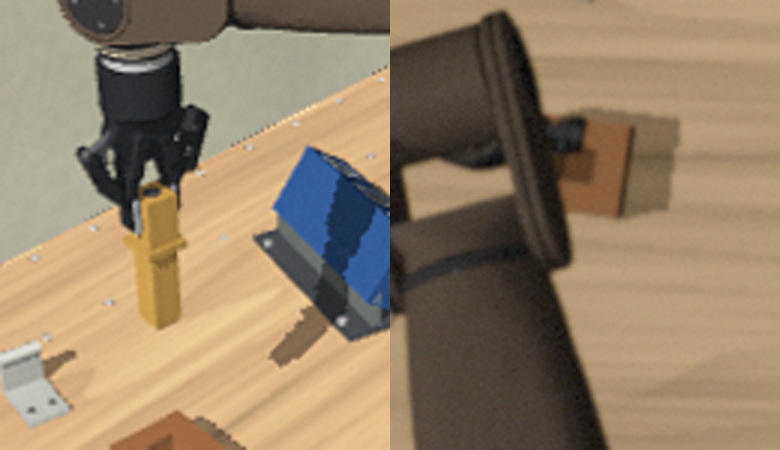

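The lifted view shows the adapter hanging straight in the fingers, foot at about (233,226) where I predicted it. Next is the approach to the near station (0).

```bash
cat > tgt.py <<'E'
import sys
from delta import *
from h import rackfit
P,u,rx,n=rackfit(); sx=np.cross(u,n); sx*=np.sign(sx@rx); Rt=rot(-sx,-n)
def where():
    s=ctrl.get_state(); Rc=R.from_quat(s["tcp_rot"])
    F=s["contact_force"]
    for i in range(3):
        d=s["eef_pos"]-P[i]; print(i,"short",round(float(d@n-.0215),4),"sx",round(float(d@sx),4),"u",round(float(d@u),4))
    print("force n,sx,u",[round(float(F@v),1) for v in(n,sx,u)],"rot err",(Rc.inv()*Rt).as_rotvec().round(4))
if __name__=="__main__":
    where()
    if len(sys.argv)>1: print(delta(P[int(sys.argv[1])]+(.0215+float(sys.argv[2]))*n,Rt))
E
python3 tgt.py 0 0.2
```

```text
0 short -0.0746 sx 0.4373 u 0.1646
1 short -0.0746 sx 0.4375 u 0.2449
2 short -0.0746 sx 0.4373 u 0.3247
force n,sx,u [-2.8, -1.2, 0.3] rot err [0.6125 0.0676 0.2099]
([0.0497, 0.5389, 0.0279], [0.6125, 0.0676, 0.2099])
```

```bash
python3 inch.py '[[0.005,0.054,0.003,0.061,0.007,0.021,0],[0.01,0.108,0.006,0.122,0.014,0.042,0],[0.015,0.162,0.009,0.184,0.02,0.063,0],[0.02,0.216,0.012,0.245,0.027,0.084,0],[0.025,0.27,0.015,0.306,0.034,0.105,0],[0.03,0.323,0.018,0.367,0.04,0.126,0],[0.035,0.377,0.021,0.429,0.047,0.147,0],[0.04,0.431,0.023,0.49,0.054,0.168,0],[0.045,0.485,0.026,0.551,0.061,0.189,0],[0.05,0.539,0.028,0.612,0.068,0.21,0]]'
python3 inch.py '[[0,0,0,0,0,0,0],[0,0,0,0,0,0,0],[0,0,0,0,0,0,0]]'
python3 tgt.py 0 0.11
```

```text
time: 6.5
eef_pos: [0.4935, -0.2799, 0.2879]
tcp_rot: [0.94, -0.158, 0.051, -0.299]
contact_force: [0.6, 0.3, -2.3]
opening: 0.391
finger_force: 81.1
time: 6.88
eef_pos: [0.4944, -0.2768, 0.2899]
tcp_rot: [0.94, -0.156, 0.052, -0.298]
contact_force: [-1.1, -0.2, -2.7]
opening: 0.391
finger_force: 81.1
0 short 0.2004 sx 0.003 u -0.001
1 short 0.2004 sx 0.0032 u 0.0793
2 short 0.2004 sx 0.003 u 0.1591
force n,sx,u [-1.9, -2.0, 0.9] rot err [-0.003  -0.0028  0.0038]
([-0.0012, 0.0032, 0.0904], [-0.003, -0.0028, 0.0038])
```

```bash
python3 inch.py '[[-0.001,0.003,0.04,-0.003,-0.003,0.004,0],[-0.001,0.003,0.08,-0.003,-0.003,0.004,0],[-0.001,0.003,0.1,-0.003,-0.003,0.004,0],[-0.001,0.003,0.1,-0.003,-0.003,0.004,0],[-0.001,0.003,0.1,-0.003,-0.003,0.004,0]]'
python3 tgt.py 0 0.075
python3 - <<'E'
from h import *
from plant import ctrl, camrig
ims=[]
for n,w in(("top",(285,150,100,110)),("side",(250,130,100,110))):
    c=camrig.read_camera(n); x,y,a,b=w
    ims.append(cv2.resize(c["pixels"][y:y+b,x:x+a,::-1],None,fx=4,fy=4,interpolation=cv2.INTER_CUBIC))
cv2.imwrite("pics/a1.png",np.hstack(ims))
E
```

```text
time: 7.5
eef_pos: [0.5125, -0.2267, 0.2083]
tcp_rot: [0.941, -0.158, 0.051, -0.296]
contact_force: [-0.5, -0.0, -3.2]
opening: 0.394
finger_force: 81.0
0 short 0.103 sx -0.0001 u -0.0017
1 short 0.103 sx 0.0001 u 0.0785
2 short 0.103 sx -0.0001 u 0.1584
force n,sx,u [-2.5, -2.0, 0.5] rot err [ 0.0014 -0.0034  0.0004]
([-0.0018, -0.0002, 0.028], [0.0014, -0.0034, 0.0004])
```

View pics/a1.png

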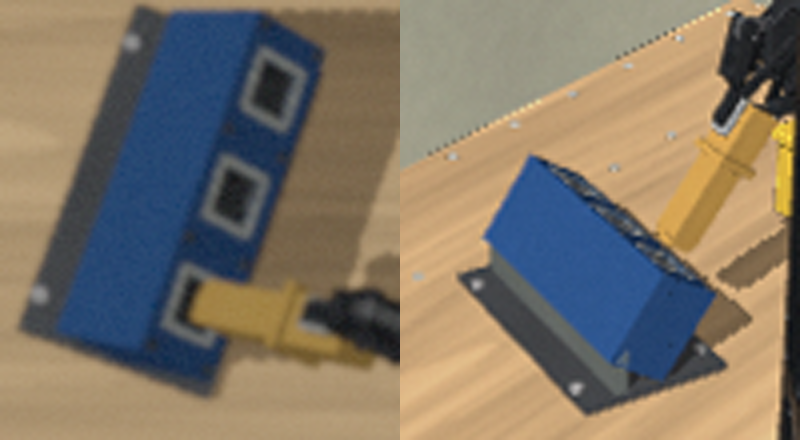

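The adapter leans along the bore over the near mouth, foot at about (333,225) in the top view, centred. I'll feel in.

```bash
python3 inch.py '[[-0.002,0,0.01,0,-0.003,0,0],[-0.002,0,0.02,0,-0.003,0,0],[-0.002,0,0.028,0,-0.003,0,0],[-0.002,0,0.028,0,-0.003,0,0]]'
python3 tgt.py 0 0.045
```

```text
time: 8.1
eef_pos: [0.5164, -0.2131, 0.1881]
tcp_rot: [0.941, -0.157, 0.051, -0.295]
contact_force: [-5.3, -9.5, 11.6]
opening: 0.388
finger_force: 82.8
0 short 0.0783 sx -0.0002 u -0.001
1 short 0.0783 sx 0.0001 u 0.0793
2 short 0.0783 sx -0.0002 u 0.1591
force n,sx,u [15.6, -2.1, 1.9] rot err [ 0.0033 -0.0032  0.0017]
([-0.0011, -0.0003, 0.0333], [0.0033, -0.0032, 0.0017])
```

```bash
cat > tq.py <<'E'
from tgt import *
s=ctrl.get_state(); M=s["wrist_torque"];F=s["contact_force"]
where(); print("torque n,sx,u",[round(float(M@v),3) for v in(n,sx,u)])
E
python3 tq.py; python3 inch.py '[[0,0,-0.008,0,0,0,0],[0,0,-0.008,0,0,0,0]]'>/dev/null; python3 tq.py
```

```text
0 short 0.0783 sx -0.0002 u -0.001
1 short 0.0783 sx 0.0001 u 0.0793
2 short 0.0783 sx -0.0002 u 0.1591
force n,sx,u [15.6, -2.1, 1.9] rot err [ 0.0033 -0.0032  0.0017]
torque n,sx,u [-0.068, 0.724, 0.328]
0 short 0.0824 sx -0.0006 u 0.0002
1 short 0.0824 sx -0.0004 u 0.0805
2 short 0.0824 sx -0.0006 u 0.1603
force n,sx,u [5.1, -1.3, -1.7] rot err [ 0.0007 -0.001  -0.0009]
torque n,sx,u [-0.027, -0.327, 0.503]
```

The torque points to a contact on the +u side. That agrees with the TCP sitting about 3 mm off in tool x when the grip closed. I'll back off, shift 3 mm and retry.

```bash
python3 inch.py '[[0,0,-0.015,0,0,0,0],[0.003,0,-0.015,0,0,0,0],[0.003,0,-0.015,0,0,0,0]]'>/dev/null; python3 tq.py;  python3 inch.py '[[0,0,0.01,0,0,0,0],[0,0,0.02,0,0,0,0],[0,0,0.024,0,0,0,0],[0,0,0.024,0,0,0,0]]'>/dev/null; python3 tq.py
```

```text
0 short 0.0957 sx -0.0008 u -0.0015
1 short 0.0957 sx -0.0006 u 0.0788
2 short 0.0957 sx -0.0008 u 0.1586
force n,sx,u [-3.1, -1.6, 0.0] rot err [-0.0007  0.0034 -0.0018]
torque n,sx,u [0.002, 0.007, 0.606]
0 short 0.071 sx -0.0012 u -0.0015
1 short 0.071 sx -0.001 u 0.0788
2 short 0.071 sx -0.0012 u 0.1586
force n,sx,u [-4.1, -3.7, -1.6] rot err [ 0.0005  0.0026 -0.002 ]
torque n,sx,u [0.093, -0.375, 1.115]
```

It's in. I'll continue down to just above the possible stub height, then feel.

```bash
python3 inch.py '[[0,0,0.01,0,0,0,0],[0,0,0.02,0,0,0,0],[0,0,0.026,0,0,0,0],[0,0,0.026,0,0,0,0]]'>/dev/null; python3 tq.py;  python3 inch.py '[[0,0,0.005,0,0,0,0],[0,0,0.01,0,0,0,0],[0,0,0.012,0,0,0,0],[0,0,0.012,0,0,0,0]]'>/dev/null; python3 tq.py
```

```text
0 short 0.0451 sx -0.0011 u -0.0015
1 short 0.0451 sx -0.0009 u 0.0788
2 short 0.0451 sx -0.0011 u 0.1586
force n,sx,u [-5.8, -5.6, -0.9] rot err [ 0.0004  0.0025 -0.0019]
torque n,sx,u [0.109, -0.386, 1.663]
0 short 0.0378 sx -0.0007 u -0.0024
1 short 0.0378 sx -0.0005 u 0.0778
2 short 0.0378 sx -0.0007 u 0.1577
force n,sx,u [11.4, -5.6, 4.2] rot err [0.003  0.0015 0.0012]
torque n,sx,u [0.036, 1.035, 1.663]
```

```bash
python3 inch.py '[[0,0,0.004,0,0,0,0],[0,0,0.004,0,0,0,0]]'>/dev/null; python3 tq.py; python3 inch.py '[[0,0,-0.02,0,0,0,0],[0,0,-0.05,0,0,0,0],[0,0,-0.08,0,0,0,0],[0,0,-0.084,0,0,0,0],[0,0,-0.084,0,0,0,0]]'; python3 tgt.py 1 0.11
```

```text
0 short 0.0377 sx 0.0001 u -0.0044
1 short 0.0377 sx 0.0003 u 0.0759
2 short 0.0377 sx 0.0001 u 0.1557
force n,sx,u [23.1, -3.8, 4.5] rot err [ 0.0039 -0.0028  0.0034]
torque n,sx,u [-0.022, 1.421, 1.243]
time: 11.1
eef_pos: [0.5102, -0.2322, 0.2167]
tcp_rot: [0.94, -0.158, 0.048, -0.298]
contact_force: [1.2, 0.4, -3.2]
opening: 0.39
finger_force: 81.1
0 short 0.1133 sx -0.0002 u -0.0014
1 short 0.1133 sx 0.0 u 0.0789
2 short 0.1133 sx -0.0002 u 0.1587
force n,sx,u [-3.0, -1.2, -1.0] rot err [-0.0025  0.0032 -0.0019]
([0.0789, -0.0001, 0.003], [-0.0025, 0.0032, -0.0019])
```

Hard stop 37.7 mm short at the near station, so it holds a stub. On to the middle station.

```bash
python3 inch.py '[[0.04,0,0,0,0,0,0],[0.08,0,0,-0.002,0.002,-0.002,0],[0.0805,0,0,-0.002,0.003,-0.002,0],[0.0805,0,0,-0.002,0.003,-0.002,0],[0.0805,0,0.02,-0.002,0.003,-0.002,0],[0.0805,0,0.03,-0.002,0.003,-0.002,0],[0.0805,0,0.037,-0.002,0.003,-0.002,0],[0.0805,0,0.043,-0.002,0.003,-0.002,0],[0.0805,0,0.043,-0.002,0.003,-0.002,0]]'>/dev/null; python3 tq.py
```

```text
0 short 0.0698 sx -0.0008 u -0.0822
1 short 0.0698 sx -0.0006 u -0.0019
2 short 0.0698 sx -0.0008 u 0.0779
force n,sx,u [-3.2, -1.8, -2.0] rot err [ 0.001  -0.0016 -0.0002]
torque n,sx,u [0.04, -0.565, 0.552]
```

```bash
python3 inch.py '[[0,0,0.01,0,0,0,0],[0,0,0.02,0,0,0,0],[0,0,0.025,0,0,0,0],[0,0,0.025,0,0,0,0]]'>/dev/null; python3 tq.py;  python3 inch.py '[[0,0,0.005,0,0,0,0],[0,0,0.01,0,0,0,0],[0,0,0.012,0,0,0,0],[0,0,0.012,0,0,0,0]]'>/dev/null; python3 tq.py
```

```text
0 short 0.0453 sx -0.0008 u -0.0823
1 short 0.0453 sx -0.0006 u -0.002
2 short 0.0453 sx -0.0008 u 0.0778
force n,sx,u [-3.3, -0.6, -2.2] rot err [ 0.0015 -0.0008  0.0004]
torque n,sx,u [-0.018, -0.564, 0.523]
0 short 0.0338 sx -0.0009 u -0.0823
1 short 0.0338 sx -0.0006 u -0.002
2 short 0.0338 sx -0.0009 u 0.0778
force n,sx,u [-4.0, -1.9, -1.8] rot err [ 0.0017 -0.001   0.0005]
torque n,sx,u [0.029, -0.515, 0.626]
```

```bash
python3 inch.py '[[0,0,0.005,0,0,0,0],[0,0,0.01,0,0,0,0],[0,0,0.015,0,0,0,0],[0,0,0.015,0,0,0,0]]'>/dev/null; python3 tq.py
```

```text
0 short 0.0184 sx -0.0009 u -0.0823
1 short 0.0184 sx -0.0007 u -0.002
2 short 0.0184 sx -0.0009 u 0.0778
force n,sx,u [-3.2, -1.3, -1.8] rot err [ 0.0015 -0.001   0.0002]
torque n,sx,u [-0.008, -0.539, 0.576]
```

The middle station is clear beyond the stub range. I'll guide it down slowly until the collar seats.

```bash
python3 inch.py '[[0,0,0.004,0,0,0,0],[0,0,0.008,0,0,0,0],[0,0,0.012,0,0,0,0],[0,0,0.014,0,0,0,0],[0,0,0.014,0,0,0,0]]'>/dev/null; python3 tq.py
python3 inch.py '[[0,0,0.002,0,0,0,0],[0,0,0.004,0,0,0,0],[0,0,0.006,0,0,0,0],[0,0,0.006,0,0,0,0]]'>/dev/null; python3 tq.py
```

```text
0 short 0.0047 sx -0.0009 u -0.0823
1 short 0.0047 sx -0.0007 u -0.002
2 short 0.0047 sx -0.0009 u 0.0778
force n,sx,u [-3.3, -0.3, -2.3] rot err [ 0.0017 -0.0009  0.0004]
torque n,sx,u [0.08, -0.453, 0.59]
0 short -0.0008 sx -0.0009 u -0.0824
1 short -0.0008 sx -0.0007 u -0.0021
2 short -0.0008 sx -0.0009 u 0.0777
force n,sx,u [-0.8, -1.4, -0.3] rot err [ 0.002  -0.0011  0.0007]
torque n,sx,u [0.037, -0.3, 0.594]
```

Beginning to touch. I'll press a little more to confirm a firm seat.

```bash
python3 inch.py '[[0,0,0.002,0,0,0,0],[0,0,0.004,0,0,0,0],[0,0,0.004,0,0,0,0]]'>/dev/null; python3 tq.py
python3 - <<'E'
from h import *
from plant import ctrl, camrig
ims=[]
for n,w in(("top",(310,150,80,110)),("side",(265,130,80,110))):
    c=camrig.read_camera(n); x,y,a,b=w
    ims.append(cv2.resize(c["pixels"][y:y+b,x:x+a,::-1],None,fx=5,fy=5,interpolation=cv2.INTER_CUBIC))
cv2.imwrite("pics/b1.png",np.hstack(ims))
E
```

```text
0 short -0.0009 sx -0.0009 u -0.0825
1 short -0.0009 sx -0.0007 u -0.0023
2 short -0.0009 sx -0.0009 u 0.0775
force n,sx,u [13.9, -0.2, 6.8] rot err [ 0.0037 -0.0005  0.0026]
torque n,sx,u [-0.075, 0.828, 0.563]
```

View pics/b1.png

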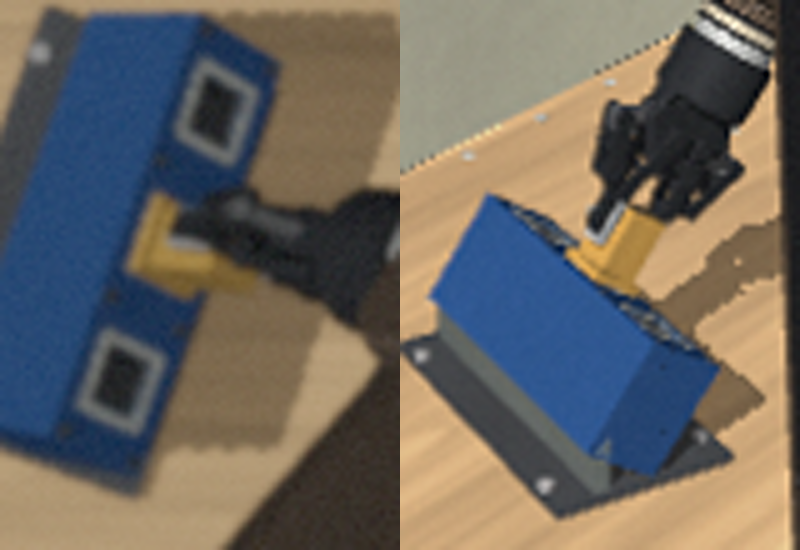

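The collar sits flat on the middle station in both views, at about (340,198) top and (390,260) in the side crop, and it stops hard with 14 N. I'll relax the push, release, check and retreat.

```bash
python3 inch.py '[[0,0,-0.004,0,0,0,0],[0,0,-0.004,0,0,0,0],[0,0,-0.004,0,0,0,0.6],[0,0,-0.004,0,0,0,1],[0,0,-0.004,0,0,0,1],[0,0,-0.004,0,0,0,1],[0,0,-0.004,0,0,0,1]]'; python3 tq.py
python3 inch.py '[[0,0,-0.02,0,0,0,1],[0,0,-0.05,0,0,0,1],[0,0,-0.1,0,0,0,1],[0,0,-0.15,0,0,0,1],[0,0,-0.2,0,0,0,1],[0,0,-0.2,0,0,0,1]]'
python3 - <<'E'
from h import *
from plant import ctrl, camrig
ims=[]
for n,w in(("top",(310,150,80,110)),("side",(265,130,80,110))):
    c=camrig.read_camera(n); x,y,a,b=w; pickle.dump(c,open(n+"2.pkl","wb"))
    ims.append(cv2.resize(c["pixels"][y:y+b,x:x+a,::-1],None,fx=5,fy=5,interpolation=cv2.INTER_CUBIC))
cv2.imwrite("pics/c1.png",np.hstack(ims))
P,u,rx,n=rackfit()
for k in("top","side"): print(k,proj(cam(k),[P[1]+.058*n,P[1]+.008*n]).round(1))
E
```

```text
time: 16.2
eef_pos: [0.608, -0.1972, 0.1228]
tcp_rot: [0.941, -0.158, 0.05, -0.296]
contact_force: [-0.6, -0.4, -0.2]
opening: 1.001
finger_force: 0.0
0 short -0.0009 sx -0.0008 u -0.0824
1 short -0.0009 sx -0.0006 u -0.0021
2 short -0.0009 sx -0.0008 u 0.0777
force n,sx,u [0.2, -0.6, 0.4] rot err [ 0.0018 -0.0011  0.0007]
torque n,sx,u [0.047, 0.025, 0.231]
time: 16.95
eef_pos: [0.5709, -0.3093, 0.2933]
tcp_rot: [0.942, -0.158, 0.055, -0.292]
contact_force: [0.3, 1.2, -0.2]
opening: 1.001
finger_force: 0.0
top [[357.7 200.3]
 [345.4 198.9]]
side [[311.4 171.4]
 [304.7 182.7]]
```

View pics/c1.png

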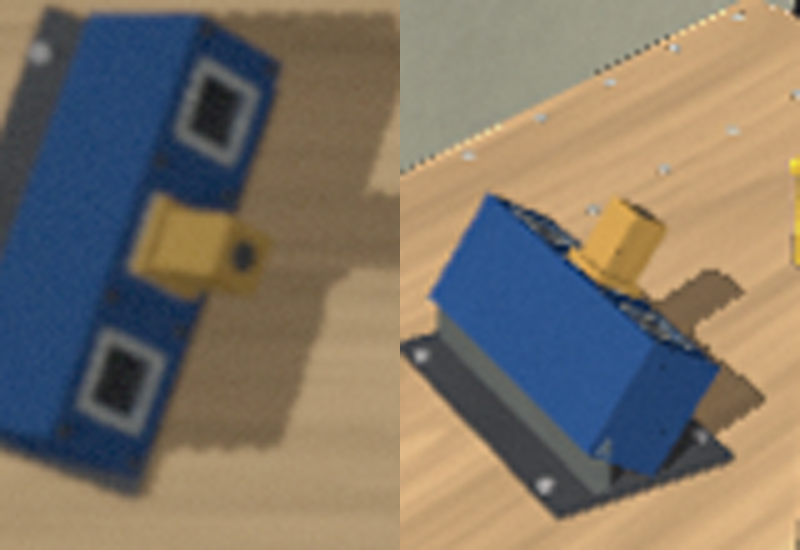

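The head's hole sits at (358.5,201) in the top view. The fully home position predicts (357.7,200.3), so the collar is flush and the gripper is clear.

```bash
python3 -c "
from plant import ctrl, camrig
print(ctrl.sign_off())"
```

```text
the job is handed in; nothing more can be done
None
```

The adapter is fully home in the middle station with its collar flush on the sloping face, released, with the gripper clear and the job handed in at about 17 s; the left station (nearest the robot) held a stub (stopped 38 mm short), and the right station was not probed.

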